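# Fold back the bifold cover of the green parts case

## Robot

A 6-joint arm with a two-finger parallel gripper is mounted at the origin on the work surface. World frame = base frame: x ahead of the robot, y to its left, z up, the work surface at z = 0. Lengths are in mm, angles in rad, forces in N, time in s.
With the tool pointing down it reaches from about 275 to 725 mm from the base axis. Payload 5.6 kg.
Tool frame: the origin (TCP) lies on the centre line of the jaws, within the pads' length; the fingertips stand 17 mm ahead of it and the grasp point (between the pads) lies 2 mm behind it; z points along the fingers, x is the direction in which the jaws open and shut, and the axes are right-handed (so a half turn about z gives the same grasp; the last joint's range is limited). The gripper opens to 85 mm and grips with 20 to 120 N. Pads are 22 mm wide; open, the fingers measure 114 mm over their backs; the gripper's body (76 mm by 85 mm) begins 54 mm behind the grasp point. The pads swing forward as they close: fully open they stand 13 mm farther back than shut.
Start: joints at [-0.928, 0.255, 0.108, 0, -1.424, -0.285], TCP at [192.637, -515.154, 248.283] pointing down, gripper open.
Joint ranges: [-2.95, 2.95], [-1.21, 1.97], [-1.09, 1.5], [-2.87, 1.71], [-2.94, -0.07], [-3.05, 3.05]. Speed limits (rad/s): [2.57, 2.57, 3.14, 3.14, 3.14, 3.14].

## Interface

Orientations are given as a unit quaternion [x, y, z, w].
In Python, from bench import ctrl gives the robot as it stands. The module is installed in compiled form; this text tells all that it offers.
- The arm moves only by the tool move_arm, never from a script. Its argument "increments" is one flat list of numbers, 7 for each row, row after row: the shift along the tool's x, y, z in cm, then the turn, a rotation vector about the tool's x, y, z in degrees, then the finger opening in cm, from 0 to 8.54. A call has 1 to 8 rows; each row shifts and turns the commanded pose from where the row before left it, along the tool's axes as they then stand; what a row does not reach is not made up. A row lasts 1/12 s, in which the tool goes at most 41.7 mm and 7.16 degrees, less where a joint would pass 70% of its speed; a pose out of reach is approached as far as the arm can. A call with a gripper value outside its range is refused whole. The fingers move at their own pace and stop on an object; the grip force is fixed at half the most. Time passes only in rows, so rows that do not move let the fingers close. It gives the time, the measured TCP pose, the force and the opening at its end, in the units of the state.
- ctrl.state(): the state, without advancing time (a new reading comes with each control period).
- ctrl.get_image(name): name is "side" or "top"; returns a dict with "img" (480x640x3 uint8, red, green, blue), "range_z" (480x640 float32, mm along the optical axis (not along the pixel's ray), 0 where there is no reading), "K" (3x3 intrinsics, pixels), "R" (3x3) and "t" (3): a world point X has camera coordinates R X + t. Camera axes: x right, y down, z forward; pixel columns grow to the right and rows downward; lengths in mm; the calibration is good to about 2 mm. A picture is of the moment at which its call begins.
- ctrl.job_done(): hands the job in, once; it reports no verdict.
The state is a dict: "time": time; "joint_pos": joint angles; "qvel": joint speeds; "joint_torque": joint torques, N m; "ee_pos": TCP position; "tool_rot": TCP orientation; "contact_force": force on the tool from outside, world axes, zero at the start; "wrist_torque": the same for the moment, N m; "width": finger opening in mm.
Only numpy, scipy, OpenCV 4.12 (cv2) and the standard library are available. Lean on these libraries where they do the work, as an engineer would, in place of code of your own. Each camera call takes 0.05 s, during which the arm holds its last target.

## Task

Open the front compartment of the green parts case: push its half-raised front cover panel up and over until it lies folded flat on the rear panel. The rear panel must end closed on the case, and the cover of the blue case must be left as it is.

Things in the scene. Friction and masses are not known exactly. Their poses are not given: they have to be found in the camera images.
- green_fold (a point): Middle of the fold hinge of the green case (red clips), on the cover's top face, 52 mm above the worktop. The fixed case, 190 (x) x 110 (y) x 48 mm high, is centred under it; x points to its rear, away from the robot (yaw up to 15 deg), y along the hinge, z up. The cover is two panels, each 95 x 110 x 4 mm: the rear one lies closed, from the fold to x = +95; the front one stands half raised.
- green_front (a joint): Angle of the green front panel at the fold, rad: 0 closed over the front half, 1.57 upright, 3.14 (stop) flat on the rear panel, its upper face then 56 mm above the worktop. Starts 1.05 to 1.4, free edge towards the robot and up, its two red clips 4 mm past the edge. Friction hinge, 0.09 N m (1 to 2 N at the panel's middle): it stays where it is left, never falls by itself.
- green_rear (a joint): Angle of the green rear panel about the hinge on the rear rim of the case, rad: 0 closed (its stop, and its start), growing as it lifts. Stiff friction hinge, about 0.45 N m.
- blue_edge (a point): Middle of the free edge of the half-raised front panel of the blue case (yellow clips), otherwise the twin of the green one and standing beside it, left or right of it, centres at least 170 mm apart. x points along the panel to its fold hinge, 95 mm away; y along the 110 mm edge. To be left alone.
Not all that is in view belongs to the job. There is more than one size of the part that bears green_fold; the job needs the smallest.

How it is judged:
By the outcome, as a careful person would: the job done as asked, in the order asked, and still so for the second after the job is handed in, with the robot touching nothing.
It also fails if it takes over 32 s, if anything falls off the work surface, if the arm or the gripper's body presses on something with over 40 N, if the wrist force passes 120 N, or if a joint passes its speed limit or range.

## Working session

There is one attempt and no reset: what is moved stays moved. The work goes in short steps, Python scripts to look and compute and a tool call to move; the robot and the scene stay as the last step left them, time stands still between calls to the robot, and variables do not carry over. Pictures are saved under pics/ and viewed, and the job is handed in when it is done.

Besides the shell and the picture viewer there is one more tool, called after ">>>" as a command line: name --argument value ..., lists and objects as JSON in quotes. move_arm: Moves the arm, as the interface text tells. Its arguments: {"type":"object","properties":{"increments":{"type":"array","items":{"type":"number"}}},"required":["increments"]}

```bash
mkdir -p pics
python3 - <<'E'
from bench import ctrl
import cv2,numpy as np
for n in("top","side"):
    d=ctrl.get_image(n); cv2.imwrite(f"pics/{n}0.png",d["img"][:,:,::-1]); np.savez(f"{n}0.npz",**d)
    print(n,d["K"].tolist(),d["R"].round(3).tolist(),d["t"].round(1).tolist())
s=ctrl.state();print(s)
E
```

```text
top [[452.9569001066283, 0.0, 314.50171645830454], [0.0, 452.9569001066283, 234.51692270072695], [0.0, 0.0, 1.0]] [[-0.017, -0.999, 0.039], [-0.989, 0.011, -0.145], [0.144, -0.041, -0.989]] [-4.4, 478.0, 932.2]
side [[582.2291790729445, 0.0, 320.9358554546302], [0.0, 582.2291790729445, 245.61274470527508], [0.0, 0.0, 1.0]] [[-0.683, -0.73, 0.002], [-0.422, 0.393, -0.817], [0.596, -0.559, -0.577]] [317.9, 261.6, 806.8]
{'time': 0.1, 'joint_pos': array([-9.28381412e-01,  2.55667334e-01,  1.07108822e-01, -4.04020993e-04,
       -1.42390344e+00, -2.84586664e-01]), 'qvel': array([-0.00106736, -0.00168869,  0.00255327,  0.00341072, -0.00187109,
       -0.0003119 ]), 'joint_torque': array([-7.36951661e-04, -3.87605059e+01,  2.38474488e+01,  5.37778392e+00,
       -3.80683472e-03, -2.76582725e-06]), 'ee_pos': array([ 192.52038544, -514.7520434 ,  247.4898472 ]), 'tool_rot': array([ 5.70006295e-01,  8.21639878e-01,  4.53022654e-04, -7.26825734e-04]), 'contact_force': array([-0.9417484 , -0.10788144, -0.02866055]), 'wrist_torque': array([-0.0154041 ,  0.00160732, -0.01319249]), 'width': 85.3970528382079}
```

View pics/top0.png

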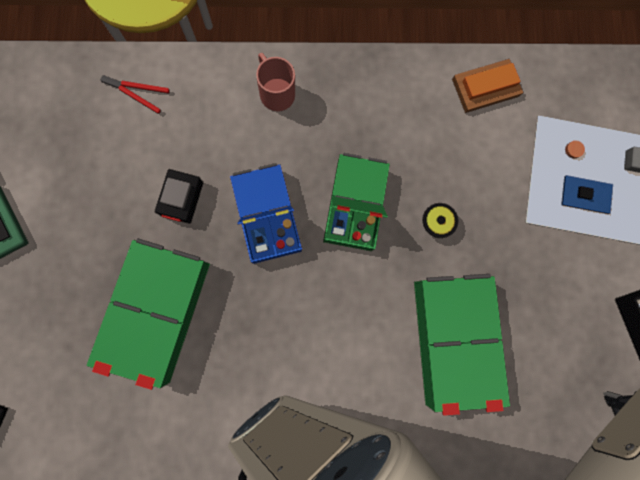

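View pics/side0.png

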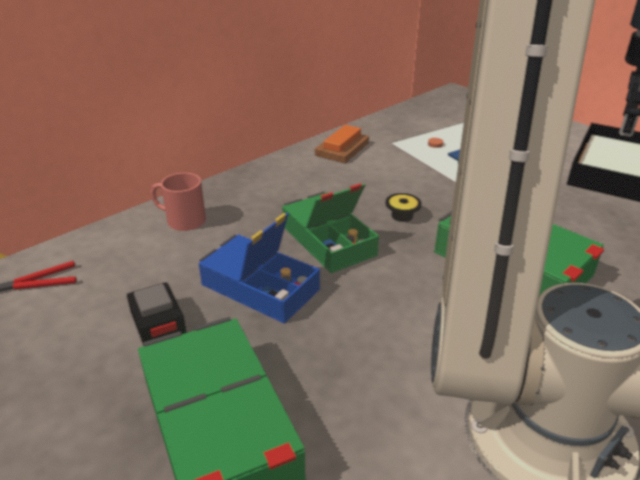

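The pictures show the small green case with its front panel raised near (360,200) in top view and (335,225) in side view. The blue twin is to its left at (267,212) in top view. The two larger closed green cases are decoys.

```bash
cat > h.py <<'E'
import numpy as np,cv2
def cloud(d):
    K,R,t=d["K"],d["R"],d["t"]; Z=d["range_z"].astype(float)
    v,u=np.mgrid[0:480,0:640]
    C=np.stack([(u-K[0,2])/K[0,0]*Z,(v-K[1,2])/K[1,1]*Z,Z],-1)
    return (C-t)@R   # R^T (C-t)
def ray(d,u,v,z):
    K,R,t=d["K"],d["R"],d["t"]; c=-R.T@t
    r=R.T@np.array([(u-K[0,2])/K[0,0],(v-K[1,2])/K[1,1],1]); return c+r*(z-c[2])/r[2]
def masks(d):
    h=cv2.cvtColor(d["img"],cv2.COLOR_RGB2HSV); H,S,V=h[...,0],h[...,1],h[...,2]
    g=(H>50)&(H<75)&(S>120)&(V>30); r=((H<6)|(H>174))&(S>190)&(V>100); b=(H>105)&(H<125)&(S>130); y=(H>22)&(H<32)&(S>120)&(V>100)
    return dict(g=g,r=r,b=b,y=y)
E
python3 - <<'E'
from h import *
for n,roi in(("top",(140,260,220,395)),("side",(180,320,200,380))):
    d=dict(np.load(n+"0.npz")); P=cloud(d); m=masks(d); print(n,"cam",(-d["R"].T@d["t"]).round(0))
    R=np.zeros((480,640),bool);R[roi[0]:roi[1],roi[2]:roi[3]]=1
    for k in m:
        q=m[k]&R&(d["range_z"]>0); p=P[q]
        print(k,len(p),np.percentile(p,[2,50,98],axis=0).round(0).tolist() if len(p) else '')
        for lo,hi in((46,58),(60,100),(100,160)):
            s=p[(p[:,2]>lo)&(p[:,2]<hi)]
            if len(s)>8:
                (c,wh,a)=cv2.minAreaRect(s[:,:2].astype(np.float32)); print('  z',lo,hi,len(s),'c',np.round(c),'wh',np.round(wh),'a',round(a,1),'zmed',np.median(s[:,2]).round(1))
        if k in'ry':
            nn,l,st,ce=cv2.connectedComponentsWithStats((q).astype(np.uint8))
            for i in range(1,nn):
                if st[i,4]>5: print('   clip',ce[i].round(1),st[i,4],np.median(P[l==i],axis=0).round(1))
E
python3 -c "
import cv2
a=cv2.imread('pics/top0.png')[140:270,220:420];cv2.imwrite('pics/t1.png',cv2.resize(a,None,fx=4,fy=4,interpolation=2))"
```

```text
top cam [338.  28. 991.]
g 3612 [[453.0, -163.0, 2.0], [561.0, -104.0, 52.0], [637.0, -42.0, 131.0]]
  z 46 58 2264 c [ 547. -102.] wh [109. 188.] a 78.5 zmed 52.2
  z 60 100 227 c [536. -99.] wh [107.  19.] a 78.9 zmed 81.7
  z 100 160 246 c [516. -95.] wh [107.  22.] a 79.1 zmed 119.5
r 160 [[453.0, -134.0, 23.0], [481.0, -96.0, 28.0], [517.0, 67.0, 143.0]]
  z 100 160 71 c [507. -94.] wh [85.  8.] a 78.1 zmed 140.6
   clip [343.1 208. ] 34 [513.2 -62.7 140.5]
   clip [375.8 214.3] 37 [ 500.6 -125.5  140.6]
   clip [356.5 235.2] 46 [ 476.8 -102.4   26.5]
   clip [280.2 243.8] 43 [459.4  62.6  26.6]
b 4145 [[434.0, -66.0, 2.0], [529.0, 93.0, 51.0], [615.0, 154.0, 122.0]]
  z 46 58 2352 c [525.  92.] wh [188. 109.] a 13.5 zmed 52.1
  z 60 100 73 c [517.  90.] wh [ 11. 105.] a 14.3 zmed 83.2
  z 100 160 122 c [504.  87.] wh [ 16. 108.] a 13.1 zmed 139.4
y 62 [[487.0, 45.0, 138.0], [502.0, 86.0, 147.0], [510.0, 128.0, 150.0]]
  z 100 160 61 c [499.  86.] wh [ 6. 86.] a 13.7 zmed 146.6
   clip [281.7 212. ] 31 [505.3  54.3 146.2]
   clip [248.5 220.3] 31 [490.4 117.  146.8]
side cam [-153.  580.  679.]
g 1150 [[463.0, -128.0, 10.0], [574.0, -55.0, 48.0], [640.0, -32.0, 87.0]]
  z 46 58 571 c [549. -96.] wh [108. 185.] a 79.1 zmed 52.1
  z 60 100 19 c [550. -44.] wh [ 3. 23.] a 72.6 zmed 80.8
  z 100 160 18 c [529. -40.] wh [20.  6.] a 2.2 zmed 129.2
r 0 
b 5561 [[426.0, 29.0, 5.0], [514.0, 116.0, 39.0], [611.0, 166.0, 116.0]]
  z 46 58 1463 c [526.  97.] wh [190. 110.] a 13.9 zmed 52.1
  z 60 100 410 c [516.  96.] wh [ 14. 105.] a 13.0 zmed 79.1
  z 100 160 224 c [505.  96.] wh [ 15. 101.] a 13.0 zmed 116.4
y 5 [[507.0, 47.0, 146.0], [509.0, 48.0, 147.0], [511.0, 59.0, 148.0]]
```

View pics/t1.png

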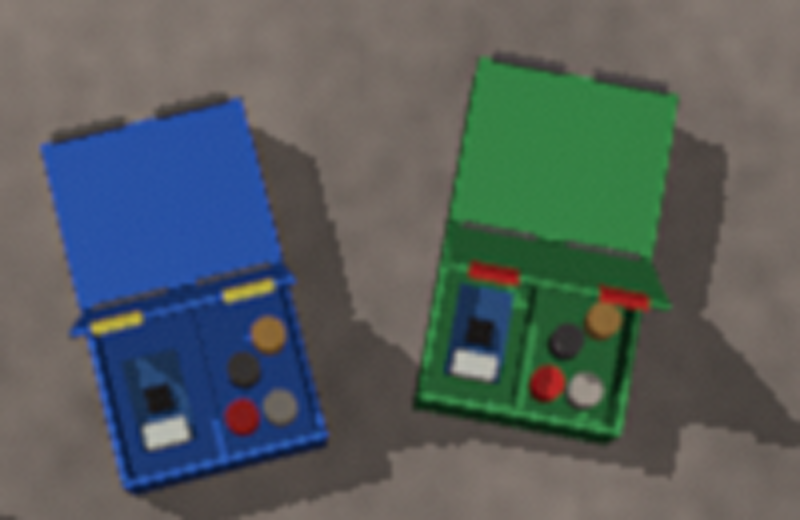

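>>> move_arm --increments '[0,0,0,0,0,6.4,0,0,0,0,0,0,6.4,0,0,0,0,0,0,6.4,0,0,0,0,0,0,6.4,0,0,0,0,0,0,6.1,0,0,0,0,0,0,0,0]'

```text
time: 0.6
ee_pos: [192.6, -514.9, 247.8]
tool_rot: [0.774, 0.633, 0.0, -0.001]
contact_force: [0.1, 0.2, -0.0]
width: 12.4
```

```bash
cat >> h.py <<'E'
from scipy.spatial.transform import Rotation as Rn
F=np.array([548,-100,52.]); a=np.radians(-11.2); CX=np.array([np.cos(a),np.sin(a),0]); CY=np.array([-np.sin(a),np.cos(a),0])
def rep(s):
    M=Rn.from_quat(s["tool_rot"]).as_matrix(); p=s["ee_pos"]; tip=p+17*M[:,2]; d=tip-F
    print("t",round(s["time"],2),"tip case X,Y,h",np.round([d@CX,d@CY,d[2]],1),"toolaxes\n",M.T.round(3),"F",s["contact_force"].round(1),"w",round(s["width"],1))
E
python3 -c "
from h import *
from bench import ctrl
rep(ctrl.state())"
```

```text
t 0.6 tip case X,Y,h [-268.1 -476.   178.8] toolaxes
 [[ 0.198  0.98   0.001]
 [ 0.98  -0.198 -0.001]
 [-0.     0.001 -1.   ]] F [ 0.1  0.2 -0. ] w 12.4
```

>>> move_arm --increments '[3,1.05,0,0,0,0,0,3,1.05,0,0,0,0,0,3,1.05,0,0,0,0,0,3,1.05,0,0,0,0,0,3,1.05,0,0,0,0,0,3,1.05,0,0,0,0,0,3,1.05,0,0,0,0,0,3,1.05,0,0,0,0,0]'

```text
time: 1.27
ee_pos: [322.0, -294.5, 248.2]
tool_rot: [0.772, 0.636, 0.0, -0.0]
contact_force: [1.6, -0.1, 0.1]
width: -0.4
```

>>> move_arm --increments '[3,1.05,0,0,0,0,0,3,1.05,0,0,0,0,0,3,1.05,0,0,0,0,0,3,1.05,0,0,0,0,0,3,1.05,0,0,0,0,0,3,1.05,0,0,0,0,0,2.6,1.05,0,0,0,0,0,2,1,0,0,0,0,0]'

```text
time: 1.93
ee_pos: [448.0, -88.6, 248.1]
tool_rot: [0.771, 0.637, 0.0, -0.0]
contact_force: [0.8, 0.5, 0.2]
width: 0.1
```

```bash
python3 -c "
from h import *
from bench import ctrl
d=ctrl.get_image('top');cv2.imwrite('pics/t2.png',d['img'][:,:,::-1])
rep(ctrl.state())"
```

```text
t 1.98 tip case X,Y,h [-98.8  -6.1 178.7] toolaxes
 [[ 0.188  0.982  0.001]
 [ 0.982 -0.188 -0.   ]
 [ 0.     0.001 -1.   ]] F [3.2 2.9 0.7] w -0.0
```

View pics/t2.png

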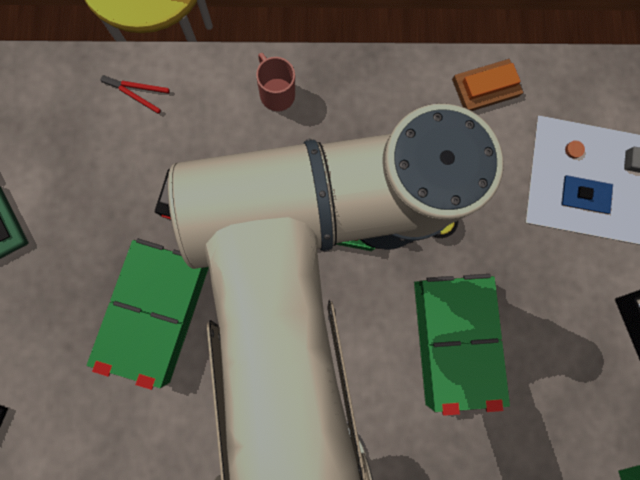

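>>> move_arm --increments '[0.1,0,2,0,0,0,0,0.1,0,2,0,0,0,0,0,0,2,0,0,0,0,0,0,2,0,0,0,0,0,0,2,0,0,0,0,0,0,1.6,0,0,0,0,0,0,0,0,0,0,0]'

```text
time: 2.57
ee_pos: [445.4, -88.6, 129.0]
tool_rot: [0.772, 0.636, -0.003, -0.002]
contact_force: [-1.0, -0.5, -0.6]
width: 0.0
```

```bash
python3 -c "
from h import *
from bench import ctrl
d=ctrl.get_image('side');cv2.imwrite('pics/s3.png',d['img'][:,:,::-1])
rep(ctrl.state())"
```

```text
t 2.62 tip case X,Y,h [-101.8   -8.7   62. ] toolaxes
 [[ 0.192  0.981 -0.001]
 [ 0.981 -0.192 -0.004]
 [-0.004 -0.    -1.   ]] F [1.1 0.2 1.6] w 0.2
```

View pics/s3.png

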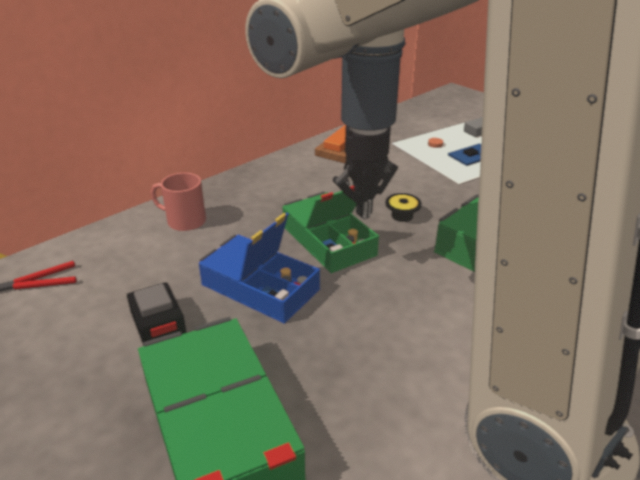

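>>> move_arm --increments '[0.5,1.5,0,0,0,0,0,0.3,1.5,0,0,0,0,0,0,1.2,0,0,0,0,0,0,1,0,0,0,0,0,0,1,0,0,0,0,0,0,0.6,0,0,0,0,0,0,0,0,0,0,0,0]'

```text
time: 3.2
ee_pos: [517.2, -94.2, 132.8]
tool_rot: [0.773, 0.635, 0.0, 0.0]
contact_force: [0.4, 0.8, 0.1]
width: -0.0
```

```bash
python3 -c "
from h import *
from bench import ctrl
d=ctrl.get_image('side');cv2.imwrite('pics/s4.png',cv2.resize(d['img'][130:290,230:430,::-1],None,fx=4,fy=3.5))
rep(ctrl.state())"
```

```text
t 3.25 tip case X,Y,h [-31.9  -0.3  63.7] toolaxes
 [[ 0.194  0.981  0.   ]
 [ 0.981 -0.194  0.001]
 [ 0.001  0.    -1.   ]] F [-1.1 -0.2  0.6] w 0.2
```

View pics/s4.png

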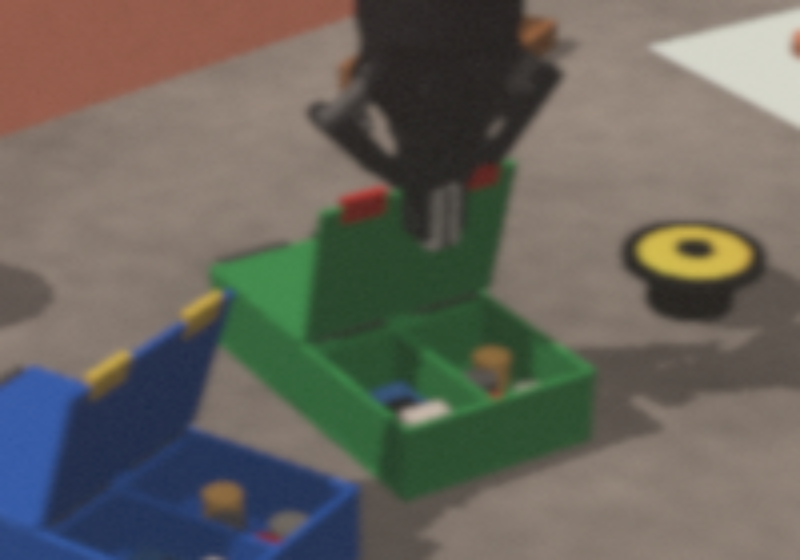

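The finger at about (430,215) in the crop sits against the panel between the two red clips. The panel is rising and the blue cover is untouched. I'll push on along the arc.

>>> move_arm --increments '[0,0.8,-0.4,0,0,0,0,0,0.8,-0.3,0,0,0,0,0,0.8,0,0,0,0,0,0,0.8,0,0,0,0,0,0,0.8,0.2,0,0,0,0,0,0.8,0.3,0,0,0,0,0,0,0,0,0,0,0]'

```text
time: 3.83
ee_pos: [564.3, -103.5, 133.2]
tool_rot: [0.773, 0.635, -0.0, -0.0]
contact_force: [-0.4, -0.2, -1.2]
width: 0.1
```

```bash
python3 -c "
from h import *
from bench import ctrl
d=ctrl.get_image('side');cv2.imwrite('pics/s5.png',cv2.resize(d['img'][130:290,230:430,::-1],None,fx=4,fy=3.5))
rep(ctrl.state())"
```

```text
t 3.88 tip case X,Y,h [16.  -0.2 64.4] toolaxes
 [[ 0.195  0.981 -0.   ]
 [ 0.981 -0.195 -0.001]
 [-0.001  0.    -1.   ]] F [ 0.1  1.3 -0.1] w 0.2
```

View pics/s5.png

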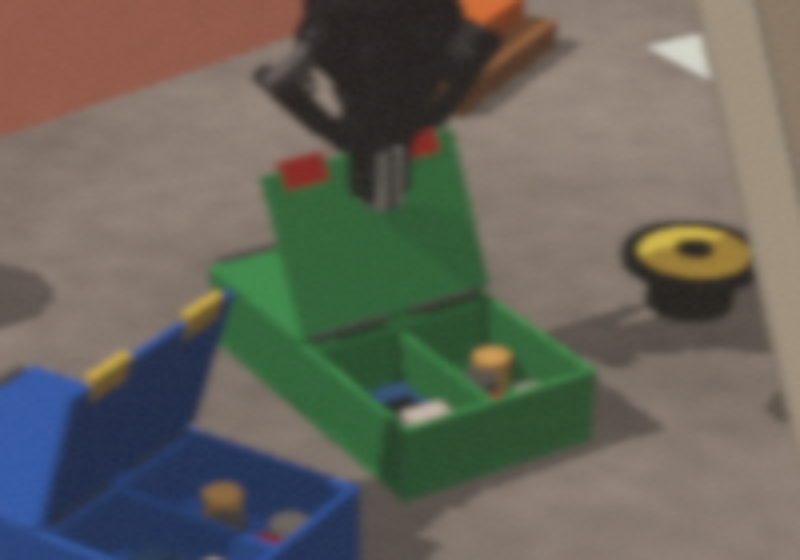

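>>> move_arm --increments '[0,0.7,0.4,0,0,0,0,0,0.7,0.5,0,0,0,0,0,0.6,0.6,0,0,0,0,0,0.5,0.7,0,0,0,0,0,0.4,0.7,0,0,0,0,0,0.3,0.7,0,0,0,0,0,0.2,0.7,0,0,0,0,0,0.1,0.6,0,0,0,0]'

```text
time: 4.55
ee_pos: [597.8, -110.2, 84.3]
tool_rot: [0.773, 0.635, -0.0, -0.0]
contact_force: [1.1, -1.0, 1.8]
width: 0.0
```

```bash
python3 -c "
from h import *
from bench import ctrl
d=ctrl.get_image('side');cv2.imwrite('pics/s6.png',cv2.resize(d['img'][130:290,230:430,::-1],None,fx=4,fy=3.5))
rep(ctrl.state())"
```

```text
t 4.6 tip case X,Y,h [49.9 -0.3 14. ] toolaxes
 [[ 0.195  0.981 -0.   ]
 [ 0.981 -0.195 -0.002]
 [-0.002  0.    -1.   ]] F [ 1.2  0.4 -0.8] w -0.0
```

View pics/s6.png

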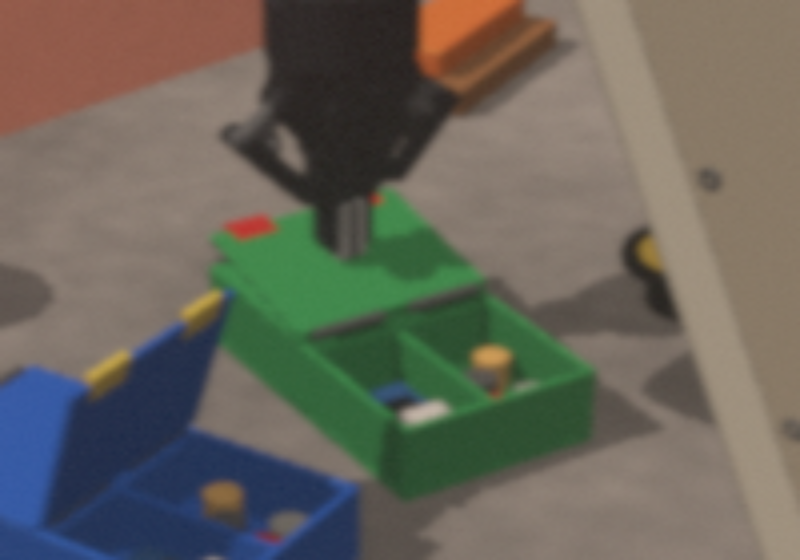

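Nearly flat. I'll press down gently until the force rises.

>>> move_arm --increments '[0,0.1,0.4,0,0,0,0,0,0,0.3,0,0,0,0,0,0,0.2,0,0,0,0,0,0,0.1,0,0,0,0,0,0,0,0,0,0,0]'

```text
time: 5.02
ee_pos: [598.4, -110.3, 75.2]
tool_rot: [0.773, 0.635, -0.0, -0.0]
contact_force: [0.1, -0.7, -0.0]
width: -0.1
```

>>> move_arm --increments '[0,0,0.1,0,0,0,0,0,0,0.1,0,0,0,0,0,0,0.1,0,0,0,0,0,0,0,0,0,0,0]'

```text
time: 5.35
ee_pos: [598.6, -110.3, 73.0]
tool_rot: [0.773, 0.635, 0.0, 0.0]
contact_force: [-0.5, 0.1, 4.4]
width: 0.0
```

>>> move_arm --increments '[0,0,0.1,0,0,0,0,0,0,0,0,0,0,0]'

```text
time: 5.52
ee_pos: [598.6, -110.3, 72.9]
tool_rot: [0.773, 0.635, 0.0, 0.0]
contact_force: [-3.8, 1.6, 9.5]
width: 0.1
```

At the stop: the tip is at 56 mm, the force is rising and nothing moves any further. I'll retreat up and sideways, then check.

>>> move_arm --increments '[0,0,-0.5,0,0,0,0,0,0,-1.5,0,0,0,0,0,0,-3,0,0,0,0,0,0,-3,0,0,0,0,0,0,-3,0,0,0,0,0,0,-3,0,0,0,0,0,0,-3,0,0,0,0,-2,-1,-1,0,0,0,0]'

```text
time: 6.18
ee_pos: [587.3, -126.6, 255.6]
tool_rot: [0.772, 0.636, 0.002, 0.002]
contact_force: [0.3, -1.0, 1.0]
width: -0.1
```

>>> move_arm --increments '[-3,-1.2,0,0,0,0,0,-3,-1.2,0,0,0,0,0,-3,-1.2,0,0,0,0,0,-3,-1.2,0,0,0,0,0,-3,-1.2,0,0,0,0,0,-3,-1.2,0,0,0,0,0,-3,-1.2,0,0,0,0,0,-3,-1.2,0,0,0,0,0]'

```text
time: 6.85
ee_pos: [442.8, -345.7, 251.2]
tool_rot: [0.773, 0.635, 0.0, -0.0]
contact_force: [0.1, -1.2, -0.0]
width: 0.1
```

>>> move_arm --increments '[-3,-1.2,0,0,0,0,0,-3,-1.2,0,0,0,0,0,-3,-1.2,0,0,0,0,0,-3,-1.2,0,0,0,0,0,-3,-1.2,0,0,0,0,0,-2,-1,0,0,0,0,0,0,0,0,0,0,0,0,0,0,0,0,0,0,0]'

```text
time: 7.52
ee_pos: [341.4, -498.5, 250.7]
tool_rot: [0.773, 0.634, 0.0, -0.001]
contact_force: [0.7, -0.4, -0.6]
width: 0.1
```

Run:
```python
from h import *
from bench import ctrl
ims=[]
for n in("top","side"):
    d=ctrl.get_image(n);cv2.imwrite(f'pics/{n}9.png',d['img'][:,:,::-1])
    if n=="top": D=d
P=cloud(D)-F; X=P@CX;Y=P@CY;h=P[...,2]
m=masks(D)["g"]&(abs(Y)<50)
for lo in range(-90,100,15):
    s=h[m&(X>lo)&(X<lo+15)&(D["range_z"]>0)]; print(lo,len(s),np.median(s).round(1) if len(s) else '')
R=np.zeros((480,640),bool);R[140:260,220:395]=1
d0=dict(np.load("top0.npz"))
for d in(d0,D):
    q=masks(d)["y"]&R; PP=cloud(d); print("blue clips",q.sum(),np.median(PP[q],axis=0).round(1))
    q=masks(d)["r"]&R; n,l,st,ce=cv2.connectedComponentsWithStats(q.astype(np.uint8)); print([PP[l==i].mean(0).round(0).tolist() for i in range(1,n) if st[i,4]>10])
rep(ctrl.state())
```

```text
-90 167 -47.0
-75 93 -46.5
-60 144 -46.8
-45 118 -46.9
-30 163 -47.4
-15 450 -45.6
0 281 4.2
15 323 4.2
30 314 4.3
45 321 4.4
60 313 4.4
75 224 4.5
90 36 4.1
blue clips 62 [501.6  86.2 146.6]
[[513.0, -63.0, 140.0], [500.0, -125.0, 140.0], [477.0, -102.0, 26.0], [460.0, 62.0, 27.0]]
blue clips 71 [503.5  61.8 146.3]
[[638.0, -87.0, 73.0], [631.0, -152.0, 57.0], [477.0, -102.0, 26.0], [459.0, 62.0, 26.0]]
t 7.62 tip case X,Y,h [-124.3 -429.8  182.1] toolaxes
 [[ 0.194  0.981  0.001]
 [ 0.981 -0.194 -0.   ]
 [-0.     0.001 -1.   ]] F [-0.2  0.1 -0.6] w -0.1
```

View pics/top9.png

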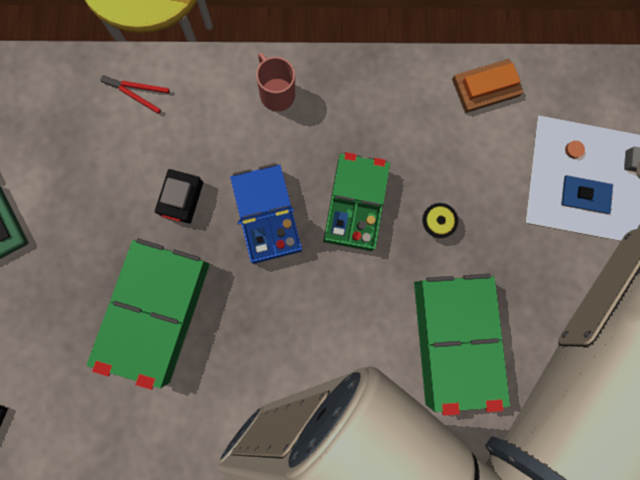

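View pics/side9.png

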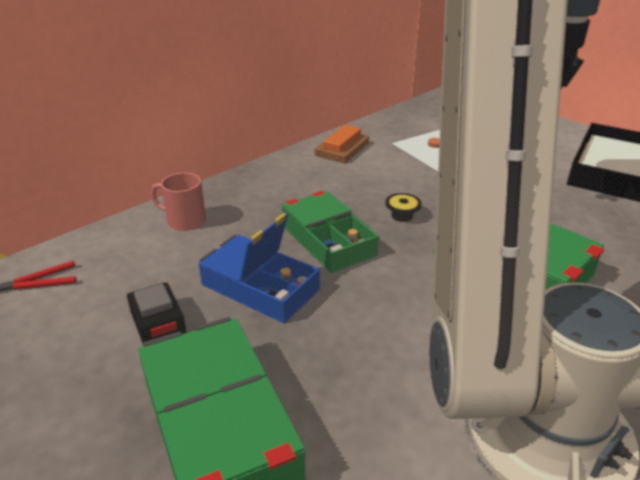

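Both views show the green front panel flat on the rear one, clips at the rear (top view 350,157 and 379,162). Its upper face reads 4.2–4.5 mm above the fold level along its whole length. The blue cover looks unchanged.

```bash
python3 -c "
from bench import ctrl
print(ctrl.job_done())"
```

```text
the job is handed in; nothing more can be done
None
```

The front panel of the small green case is now folded flat on its rear panel, and I handed the job in at about 7.6 s. I pushed it with the closed fingertips between the red clips, over the top and down to the stop. The last press was about 10 N with no further movement, and then I pulled the arm well clear.

**Green case:** depth from the top camera puts the folded panel's upper face 4.2–4.5 mm above fold level along its whole length. That is about 56 mm above the worktop, so the rear panel is closed underneath.

**Blue case:** the height of its yellow clips is unchanged (146.6 mm before, 146.3 mm after), and its cover looks the same in both views.

**Readings that disagreed:**
- The middle sideways (y) position of the blue clip pixels differed (86 before, 62 after). I put this down to more pixels being picked up on one of the two clips; I did not check it further.
- One red clip on the green panel averaged 73 mm high instead of about 57 mm. I took this as stray depth pixels at the panel's edge, since the panel itself measured flat.

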